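# Level and tighten the pump's strap clamp

### The job

One of the two strap clamps that hold the injection pump on its plate is slack: push the loose taper wedge, thin end first, between the guide bars under the drooping heel of its strap until the strap sits level, and leave it there. Then tighten that clamp's wing nut clockwise until it is fully home, without ever knocking the hand primer that stands beside it. Leave the other things on the bench and plate where they are.

Things in the scene. Friction and masses are not known exactly. Their poses are not given: they have to be found in the camera images.
- fixture: Fixed dark steel tooling plate carrying an injection pump and two strap clamps. Origin on the bench (z = 0), under the stud of the slack clamp; z up. Plate: x -210 to 75, y -215 to 200 mm in this frame, top 20 mm above the bench. Both straps lie along y: nose at +y on the pump's foot, heel at -y. The slack clamp is at x = 0, its stud at x = y = 0.
- heel (a point): Point on the plate's top (20 mm above the bench), midway between the two guide bars, straight under the slack strap's heel bar: fixture x = 0, y = -75 mm; axes as the fixture's. The bars are 12 mm high and run along y from -95 to -57 mm (fixture frame); their inner faces are 28 mm apart (x = -14 and 14), splaying to 34 mm over the outer 12 mm; each is 6 mm thick.
- pump_foot (a point): Where the slack strap's nose rests: top of the pump's foot, 44 mm above the bench, fixture (0, 65) mm; axes as the fixture's. The aluminium pump lies along the fixture's x (from -217 to 85 mm) on its +y side: foot from y = 48 mm; lower case from y = 82 mm, up to 150 mm above the bench; upper block and unions from y = 112 mm, up to 230 mm above the bench.
- tight_nut (a point): Wing nut of the other clamp, at fixture x = -125, y = 0, which is already level on its own wedge and tight. All of it is fixed, at most 97 mm above the bench, and reaches y = -136 mm. Same shapes as the slack one. Leave it.
- strap: Loose grey steel strap of the slack clamp, 160 x 38 x 14 mm, 0.5 kg, slotted over the stud. Origin on its underside, at the stud; y along it to the nose (-85 heel end to 75 nose end), z out of its top. At the start its heel droops on the guide bars, tilted about 0.086 rad. Level: underside 47, top 61 mm above the bench, z axis vertical.
- strap_heel (a point): Lowest line of the strap's heel bar (strap x = 0, y = -75, 3 mm under its underside), a round bar across the whole width, radius 4 mm; 32 mm above the bench at the start, 44 mm (24 above the plate) when the strap is level. The same bar under the nose (strap y = 65) rests on the pump's foot, so the strap tips about its nose, 140 mm away.
- wedge_c (a point): Loose steel taper wedge, 110 x 24 x 31 mm, about 0.45 kg, lying flat on the bench at the start. Point half-way along it, 15.5 mm above its underside; x points to the thin end, z up. The thin end (x = 55 mm) is 10 mm thick; the top rises 0.28 mm per mm over 75 mm to a flat head 31 mm thick (x = -20 to -55 mm). All 24 mm wide. Friction holds it when let go.
- wedge_head (a point): Middle of the wedge's flat head, where it can be gripped across its 24 mm width: 37.5 mm behind wedge_c, 15.5 mm above the underside. With the wedge in and the strap level, the thin end is 49 mm past the heel bar's axis towards the stud, wedge_c about 3 mm and wedge_head 40 mm outside heel (towards fixture -y); the wedge may drag the strap up to 2.5 mm that way first.
- wingnut (a joint): How far the slack clamp's wing nut is turned, rad; grows as it is tightened, clockwise seen from above. Starts between 0.3 and 1.6; fully home (at its stop) at 3.7. It turns stiffly (about 0.06 N m), stays where it is left and sinks 4 mm a turn.
- nut_wings (a point): Steel wing nut of the slack clamp, on its vertical stud. Point on the axis, 11 mm below the ears' tops (25 mm above the nut's underside); x points out along one ear, the other is opposite; z up. Ears: upright plates 8 mm thick, 4 to 28 mm from the axis, flat tip faces 56 mm apart. Grip them across both flats on the axis (8 mm) or across the tips (56 mm).
- nut_hub (a point): Top of the wing nut's hub, on the axis, axes as nut_wings (x along an ear; with wingnut at 0 it is the fixture's x, and it turns clockwise with the joint). The ears stand 18 mm above the hub; hub radius 13.5 mm, so fingertips gripping the flats must stay above this point. The stud ends about here.
- primer: Lift pump with an upright black-topped hand primer, fixed to the pump's side: a post of radius 12 mm at fixture x = -72, y = 52 mm, up to 220 mm above the bench, on a block (x -92 to -52, y 36 to 88 mm, 54 to 106 mm above the bench). Origin on the bench under the post. Must not be knocked: it keeps a wide gripper body from turning all the way round above the nut.
- vblock: A loose steel V-block, 50 x 40 x 36 mm, on the bench near the wedge; origin under its centre. Bystander.
- socket: A loose steel socket (tube), 34 mm across, 45 mm tall, standing on the bench near the wedge; origin under its centre. Bystander.
- union_a: A loose steel pipe union, 22 mm across, 45 mm tall, standing on the plate beside the wedge's path, about 60 mm to its +x side; origin under its centre. Bystander.
- union_b: The same kind of union, standing on the plate about 62 mm to the -x side of the wedge's path. Bystander.
- tin: A loose aluminium tin, 60 mm across, 75 mm tall, on the bench on the pump's side; origin under its centre. Bystander.
- wrench: A loose steel wrench, 200 mm long, lying beyond the plate. Bystander.
- screwdriver: A loose screwdriver, 210 mm long, lying on the bench on the pump's side. Bystander.

How it is judged:
By the outcome, as a careful person would: the job done as asked, in the order asked, and still so for the second after the job is handed in, with the robot touching nothing.
It also fails if it takes over 72 s, if anything falls off the work surface, if the arm or the gripper's body presses on something with over 40 N, if the wrist force passes 120 N, or if a joint passes its speed limit or range.

### The arm

A 7-joint arm with a two-finger parallel gripper is mounted at the origin on the work surface. World frame = base frame: x ahead of the robot, y to its left, z up, the work surface at z = 0. Lengths are in m, angles in degrees, forces in N, time in s.
With the tool pointing down it reaches from about 0.425 to 0.875 m from the base axis. Payload 4.7 kg.
Tool frame: the origin (TCP) lies between the finger pads; the fingertips stand env.finger_overhang ahead of it and the grasp point (between the pads) lies 5 mm behind it (env.finger_overhang is the distance from the TCP to the fingertips, in m); z points along the fingers, y is the line along which they close (so a half turn about z gives the same grasp; the last joint's range is limited). The gripper opens to 87 mm and grips with 3 to 60 N. Pads are 19 mm wide; open, the fingers measure 117 mm over their backs; the gripper's body (75 mm by 190 mm) begins 51 mm behind the grasp point.
Start: joints at [-62.447, 18.392, -4.016, 83.108, 1.295, 78.541, -3.26], TCP at [0.293, 0.58, 0.237] pointing down, gripper open.
Joint ranges: [-163.93, 163.93], [-17.29, 119.83], [-79.2, 71.16], [3.27, 140.29], [-89.18, 269.18], [5.43, 117.66], [-154.24, 154.24]. Speed limits (degrees/s): [147.25, 147.25, 180, 180, 180, 180, 180].

### API

Orientations are given as [roll, pitch, yaw] about the fixed x, y, z axes, in that order (R = Rz(yaw) Ry(pitch) Rx(roll)).
In Python, from cell import telemetry, eyes, env, models gives the robot as it stands. The module is installed in compiled form; this text tells all that it offers.
- The arm moves only by the tool drive_tool, never from a script. Its arguments are lists of equal length, an entry for each row: "angular": the turn, a rotation vector about the tool's x, y, z in rad, a list of three; "delta_pos": the shift along the tool's x, y, z in cm, a list of three; "gripper": the finger opening in cm, from 0 to 8.7. A call has 1 to 20 rows; each row shifts and turns the commanded pose from where the row before left it, along the tool's axes as they then stand; what a row does not reach is not made up. A row lasts 1/10 s, in which the tool goes at most 50 mm and 8.59 degrees, less where a joint would pass 70% of its speed; a pose out of reach is approached as far as the arm can. A call with a gripper value outside its range is refused whole. The fingers move at their own pace and stop on an object; "squeeze" is the grip in N (left out, the last holds). Time passes only in rows, so rows that do not move let the fingers close. It gives the time, the measured TCP pose, the force, the opening and the grip force at its end, in the units of the state.
- telemetry.get_obs(): the state, without advancing time (a new reading comes with each control period).
- eyes.read_camera(name): name is "scene" or "top" or "wrist"; returns a dict with "pixels" (480x640x3 uint8, red, green, blue), "mtx" (3x3 intrinsics, pixels), "origin" and "orientation" of the camera in the world. Camera axes: x right, y down, z forward; pixel columns grow to the right and rows downward; lengths in m; the calibration is good to about 2 mm. A picture is of the moment at which its call begins. There is no depth.
- env.sign_off(): hands the job in; it is judged then, once.
Trained networks look in a picture, given as the dict that the camera call returned (one of the last four; its "shot" number tells which), for a name from the list of things; names that differ only in an ending like _2 or _b are one class to them, and where a whole thing is asked for, a point or a joint stands for the part that bears it (a point fixed in the world has none). Each returns a list of dicts, best first, with "p" (0 to 1); they miss things now and then, are a little off and sometimes report something else, mostly with a low value. They report only what shows in the picture. A call takes as long as a camera call.
- models.search_frame(picture, target): "centre" ([column, row] in pixels, amid what is visible of it).
- models.cut_out(picture, target): "pixels" (480x640 bool, what is visible of it) and "centre" ([column, row] in pixels, amid what is visible of it).
The state is a dict: "time_s": time; "qpos": joint angles; "joint_velocities": joint speeds; "effort": joint torques, N m; "tool_pos": TCP position; "tool_rot": TCP orientation; "force": force on the tool from outside, world axes, zero at the start; "wrist_torque": the same for the moment, N m; "grip_width": finger opening in m; "grasp_force": force on a finger pad.
Only numpy, scipy, OpenCV 4.12 (cv2) and the standard library are available. Lean on these libraries where they do the work, as an engineer would, in place of code of your own. Each camera call takes 0.05 s, during which the arm holds its last target. There are 200 camera calls.

## Working session

There is one attempt and no reset: what is moved stays moved. The work goes in short steps, Python scripts to look and compute and a tool call to move; the robot and the scene stay as the last step left them, time stands still between calls to the robot, and variables do not carry over. Pictures are saved under pics/ and viewed, at most 10 in all, crops included, and the job is handed in when it is done.

Besides the shell and the picture viewer there is one more tool, called after "Call:" by a JSON object that holds its "name" and its "arguments". drive_tool: Moves the arm, as the interface text tells. Its arguments: {"type":"object","properties":{"angular":{"type":"array","items":{"type":"array","items":{"type":"number"}}},"delta_pos":{"type":"array","items":{"type":"array","items":{"type":"number"}}},"gripper":{"type":"array","items":{"type":"number"}},"squeeze":{"type":"number"}},"required":["angular","delta_pos","gripper"]}

```bash
mkdir -p pics; ls; cat > h.py <<'E'
import numpy as np, cv2
from scipy.spatial.transform import Rotation as R
from cell import telemetry, eyes, env, models
def rot(o):
    o=np.array(o,float)
    return o if o.shape==(3,3) else (R.from_euler('xyz',o,degrees=True).as_matrix() if o.size==3 else R.from_quat(o).as_matrix())
def pix2z(c,px,z):
    o=np.array(c['origin']);d=rot(c['orientation'])@np.linalg.inv(c['mtx'])@np.array([px[0],px[1],1.])
    return o+d*(z-o[2])/d[2]
def proj(c,P):
    P=np.atleast_2d(P);q=(P-np.array(c['origin']))@rot(c['orientation']);q=q@np.array(c['mtx']).T
    return q[:,:2]/q[:,2:]
E
python3 - <<'E'
from h import *
print(env.finger_overhang); print(telemetry.get_obs())
for n in ['scene','top']:
    c=eyes.read_camera(n); print(n,c['origin'],c['orientation'],c['mtx'])
    cv2.imwrite(f'pics/{n}0.png',c['pixels'][:,:,::-1])
    for t in ['fixture','wedge_c','wingnut','nut_wings','nut_hub','strap','primer','tight_nut','vblock','socket','union_a','tin','heel','strap_heel','wedge_head','pump_foot','wrench','screwdriver']:
        r=models.search_frame(c,t); print(n,t,[(np.round(x['centre'],1).tolist(),round(x['p'],2)) for x in r[:3]])
E
```

```text
pics
0.014
{'time_s': 0.0, 'qpos': array([-62.44523012,  18.44089349,  -4.01510091,  83.17374688,
         1.29486381,  78.54008078,  -3.25965159]), 'joint_velocities': array([ 0.07661581,  0.04120605,  0.0363394 ,  0.10607593, -0.02677331,
        0.03909112,  0.03314722]), 'effort': array([-1.42706158e-03, -4.91296828e+01, -4.04959833e-01, -3.12529635e+01,
       -6.41540461e-02,  4.37186623e-02,  2.04994844e-04]), 'tool_pos': array([0.29234836, 0.57996868, 0.23545075]), 'tool_rot': array([-1.79890510e+02,  5.63907907e-03,  1.53254872e+02]), 'force': array([-0.64661181, -0.20209117, -0.97486968]), 'wrist_torque': array([-0.01564496,  0.03045838,  0.02302414]), 'grasp_force': 0.0, 'grip_width': 0.08712397172885569}
scene [ 1.23107772 -0.62523677  1.17822633] [-141.27264369    0.77856386   41.2878725 ] [[563.46851064   0.         321.51130578]
 [  0.         563.46851064 233.98762074]
 [  0.           0.           1.        ]]
scene fixture [([302.5, 210.1], 0.8)]
scene wedge_c [([190.4, 338.9], 0.66), ([302.0, 212.2], 0.33)]
scene wingnut [([318.9, 217.3], 0.55)]
scene nut_wings [([
[... 1103 characters left out ...]
], 0.6)]
top wingnut [([300.1, 240.2], 0.55)]
top nut_wings [([303.3, 243.3], 0.63), ([307.8, 241.7], 0.53)]
top nut_hub []
top strap [([306.1, 241.6], 0.55), ([430.3, 245.0], 0.42)]
top primer [([282.8, 264.9], 0.5)]
top tight_nut [([300.8, 268.0], 0.69)]
top vblock [([434.9, 282.4], 0.64), ([194.7, 272.7], 0.56)]
top socket [([434.2, 283.9], 0.74)]
top union_a []
top tin [([150.5, 287.9], 0.65)]
top heel [([304.0, 265.0], 0.7)]
top strap_heel [([310.2, 243.7], 0.66)]
top wedge_head [([431.0, 245.6], 0.64), ([152.7, 287.1], 0.33)]
top pump_foot [([300.1, 265.6], 0.85)]
top wrench [([321.2, 182.5], 0.57), ([304.7, 267.7], 0.4)]
top screwdriver [([195.1, 272.4], 0.83), ([282.5, 265.0], 0.33)]
```

```bash
python3 - <<'E'
import cv2
a=cv2.imread('pics/top0.png')[130:350,120:480]; cv2.imwrite('pics/top0c.png',cv2.resize(a,None,fx=2.2,fy=2.2,interpolation=cv2.INTER_CUBIC))
a=cv2.imread('pics/scene0.png')[80:400,100:450]; cv2.imwrite('pics/scene0c.png',cv2.resize(a,None,fx=1.8,fy=1.8,interpolation=cv2.INTER_CUBIC))
E
```

```text
(no output)
```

View pics/top0c.png

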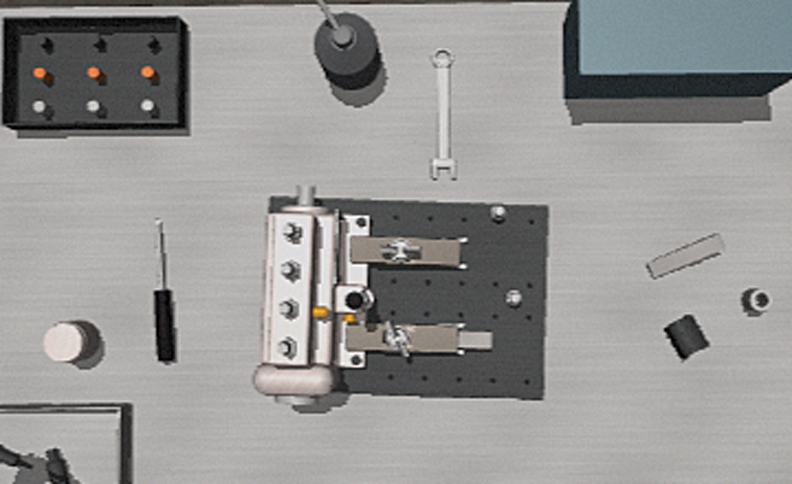

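View pics/scene0c.png

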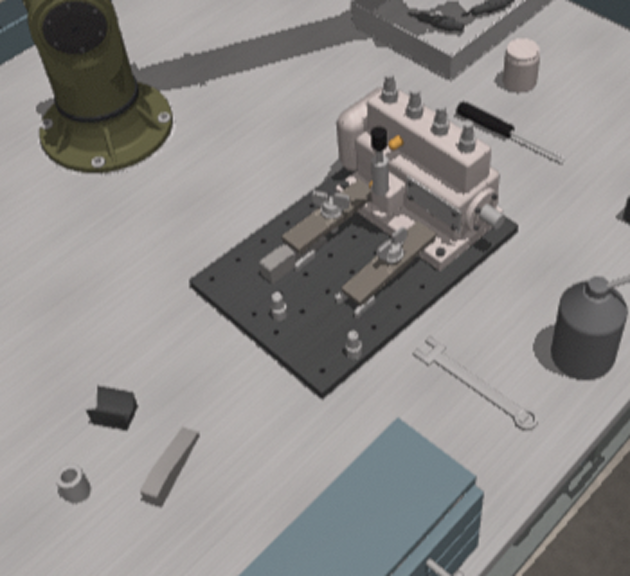

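The top view shows the slack clamp as the upper one (stud near crop (402,250)) and the wedge at crop (650–722, 243–270). The V-block and socket are below and right of the wedge. The unions are at crop (498,212) and (514,297).

```bash
python3 - <<'E'
from h import *
c=eyes.read_camera('top'); s=eyes.read_camera('scene')
f=lambda x,y:(x/2.2+120-.25,y/2.2+130-.25)
P={}
for n,p,z in [('RT',(549,207),.02),('RB',(544,398),.02),('LT',(273,198),.02),('nut',(402,250),.085),('tn',(399,339),.09),('heelend',(461,251),.045),('u1',(498,212),.065),('u2',(514,297),.065),('wL',(650,270),.01),('wR',(722,243),.01),('vb',(687,338),.03),('so',(758,300),.045),('primer',(353,299),.22)]:
    P[n]=pix2z(c,f(*p),z); print(n,np.round(P[n]*1000,1))
d=P['RT']-P['RB'];print('x-axis len',np.linalg.norm(d),np.degrees(np.arctan2(d[1],d[0])))
d=P['LT']-P['RT'];print('y-axis len',np.linalg.norm(d),np.degrees(np.arctan2(d[1],d[0]))-90)
print('wedge ends in scene crop', [((q-[100,80])*1.8).round() for q in proj(s,[P['wL'],P['wR']])])
for nm,cc in (('top',c),('scene',s)):
    for r in models.cut_out(cc,'wedge_c')[:1]:
        ys,xs=np.nonzero(r['pixels']);b=cv2.boxPoints(cv2.minAreaRect(np.c_[xs,ys].astype(np.float32)));print(nm,r['p'],len(xs),b.round(1).tolist())
        np.save(f'm_{nm}.npy',r['pixels'])
E
```

```text
RT [ 654.  -153.2   20. ]
RB [ 373.3 -141.4   20. ]
LT [671.2 256.1  20. ]
nut [589.7  63.   85. ]
tn [464.8  67.9  90. ]
heelend [589.  -21.4  45. ]
u1 [643.8 -74.6  65. ]
u2 [521.8 -95.9  65. ]
wL [ 559.4 -303.    10. ]
wR [ 598.6 -410.9   10. ]
vb [ 459.4 -350.4   30. ]
so [ 514.  -450.6   45. ]
primer [522.7 121.3 220. ]
x-axis len 0.2809626798111605 -2.4134576497185725
y-axis len 0.40966297126371387 -2.4119663480647233
wedge ends in scene crop [array([190., 427.]), array([146., 502.])]
top 0.54 316 [[413.0, 248.6999969482422], [446.6000061035156, 234.60000610351562], [450.20001220703125, 243.3000030517578], [416.70001220703125, 257.3999938964844]]
scene 0.57 605 [[175.8000030517578, 355.6000061035156], [199.1999969482422, 314.1000061035156], [211.5, 321.0], [188.10000610351562, 362.6000061035156]]
```

Call:
{"name": "drive_tool", "arguments": {"angular": [[0,0,0],[0,0,0],[0,0,0],[0,0,0],[0,0,0],[0,0,0],[0,0,0],[0,0,0],[0,0,0],[0,0,0],[0,0,0],[0,0,0],[0,0,0],[0,0,0],[0,0,0],[0,0,0],[0,0,0],[0,0,0],[0,0,0],[0,0,0]], "delta_pos": [[0,0,-3],[0,0,-3],[0,0,-3],[0,0,-3],[-3.05,-3.25,0],[-3.05,-3.25,0],[-3.05,-3.25,0],[-3.05,-3.25,0],[-3.05,-3.25,0],[-3.05,-3.25,0],[-3.05,-3.25,0],[-3.05,-3.25,0],[-3.05,-3.25,0],[-3.05,-3.25,0],[-3.05,-3.25,0],[-3.05,-3.25,0],[-3.05,-3.25,0],[-3.05,-3.25,0],[-3.05,-3.25,0],[-3.05,-3.25,0]], "gripper": [8.7,8.7,8.7,8.7,8.7,8.7,8.7,8.7,8.7,8.7,8.7,8.7,8.7,8.7,8.7,8.7,8.7,8.7,8.7,8.7]}}

```text
time_s: 4.1
tool_pos: [0.4945, -0.1053, 0.357]
tool_rot: [179.9, 0.1, 153.3]
force: [1.1, -0.3, 0.3]
grip_width: 0.0865
grasp_force: 0.0
```

Call:
{"name": "drive_tool", "arguments": {"angular": [[0,0,0],[0,0,0],[0,0,0],[0,0,0],[0,0,0],[0,0,0],[0,0,0.13],[0,0,0.13],[0,0,0.13],[0,0,0.13],[0,0,0.13],[0,0,0.1],[0,0,0],[0,0,0],[0,0,0],[0,0,0]], "delta_pos": [[-3.05,-3.25,0],[-3.05,-3.25,0],[-3.05,-3.25,0],[-3.05,-3.25,0],[-3.05,-3.25,0],[-3.05,-3.25,0],[0,0,0],[0,0,0],[0,0,0],[0,0,0],[0,0,0],[0,0,0],[0,0,4],[0,0,4],[0,0,2],[0,0,0]], "gripper": [8.7,8.7,8.7,8.7,8.7,8.7,8.7,8.7,8.7,8.7,8.7,8.7,8.7,8.7,8.7,8.7]}}

```text
time_s: 5.7
tool_pos: [0.5691, -0.3581, 0.253]
tool_rot: [-179.8, -0.3, 110.3]
force: [0.1, 0.0, -0.1]
grip_width: 0.087
grasp_force: 0.0
```

```bash
python3 - <<'E'
from h import *
c=eyes.read_camera('wrist'); print(c['origin'],c['orientation'],c['mtx'])
o=telemetry.get_obs();print(o['time_s'],o['tool_pos'],o['tool_rot'],o['qpos'],o['force'])
for r in models.cut_out(c,'wedge_c')[:2]:
    ys,xs=np.nonzero(r['pixels']);b=cv2.boxPoints(cv2.minAreaRect(np.c_[xs,ys].astype(np.float32)));print(r['p'],len(xs),b.round(1).tolist())
cv2.imwrite('pics/w1.png',c['pixels'][:,:,::-1])
E
```

```text
[ 0.54322816 -0.28475596  0.4013015 ] [163.98628022   0.22370532  20.33659431] [[356.72196805   0.         320.87939448]
 [  0.         356.72196805 241.03685981]
 [  0.           0.           1.        ]]
5.75 [ 0.56981206 -0.35914211  0.25552387] [-1.79922916e+02 -1.14828299e-01  1.10313256e+02] [ -7.91088169  28.56953055  54.98473738  79.25121183 -23.17106515
  84.06315513  66.4148059 ] [ 0.23473212 -0.81035739  0.33230851]
0.74 2301 [[319.70001220703125, 160.0], [342.1000061035156, 159.3000030517578], [345.3999938964844, 262.3999938964844], [323.0, 263.1000061035156]]
```

View pics/w1.png

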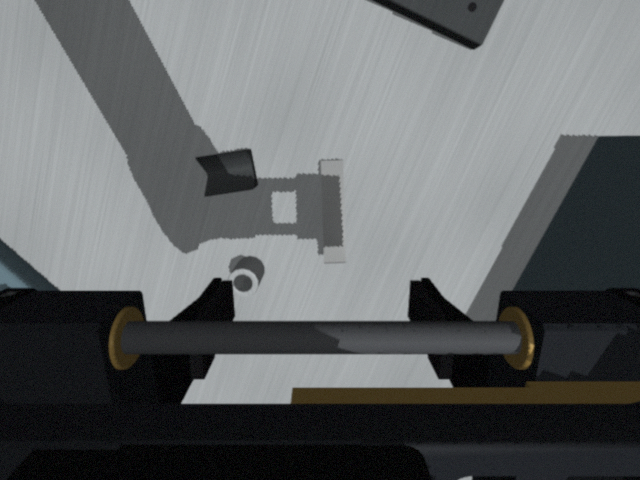

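The wrist view shows the wedge at columns 320–345, rows 160–263, nearly aligned with the tool. I'll fit the wedge's 3D shape to the masks to tell which end is thin.

```bash
cat > fitw.py <<'E'
from h import *
from scipy.optimize import minimize
prof=[(55,0),(55,10),(-20,31),(-55,31),(-55,0)]
V=np.array([(x/1e3,y/1e3,z/1e3) for y in(-12,12) for x,z in prof])
def sil(c,x,y,a,z0=0):
    W=V@R.from_euler('z',a).as_matrix().T+[x,y,z0]
    q=(proj(c,W)*16*1).astype(np.int32); m=np.zeros((480,640),np.uint8)
    # two profiles are convex: silhouette = hull of convex wedge (convex profile)
    cv2.fillConvexPoly(m,cv2.convexHull(q),1,shift=4); return m>0
def fit(views,x0,z0=0):
    best=[]
    def cost(p):
        return sum(1-(sil(c,p[0]/1e3,p[1]/1e3,np.radians(p[2]),z0)&m).sum()/(sil(c,p[0]/1e3,p[1]/1e3,np.radians(p[2]),z0)|m).sum() for c,m in views)
    for flip in (0,180):
        r=minimize(cost,[x0[0],x0[1],x0[2]+flip],method='Nelder-Mead',options=dict(initial_simplex=[[x0[0],x0[1],x0[2]+flip],[x0[0]+8,x0[1],x0[2]+flip],[x0[0],x0[1]+8,x0[2]+flip],[x0[0],x0[1],x0[2]+flip+5]],xatol=.1,fatol=1e-4))
        best.append((r.fun,r.x)); print(flip,round(r.fun,3),r.x.round(1))
    return min(best,key=lambda b:b[0])
E
python3 - <<'E'
from fitw import *
vs=[]
for n in ['wrist','scene']:
    c=eyes.read_camera(n); r=models.cut_out(c,'wedge_c')[0]; vs.append((c,r['pixels'])); print(n,r['p'],r['centre'])
fit(vs[:1],(579,-357,110)); fit(vs[1:],(579,-357,110)); fit(vs,(579,-357,110))
c=vs[1][0]; 
a=c['pixels'][295:375,155:225,::-1]; b=vs[1][1][295:375,155:225,None]*np.uint8([255,255,255])
w=vs[0][0]['pixels'][145:275,290:370,::-1]
cv2.imwrite('pics/w2.png',np.hstack([cv2.resize(x,(350,400),interpolation=cv2.INTER_CUBIC) for x in (a,w)]))
E
```

```text
wrist 0.7 [332.0, 207.6]
scene 0.77 [189.9, 342.0]
0 0.045 [ 580.5 -352.9  112.2]
180 0.076 [ 581.5 -355.2  292.4]
0 0.053 [ 580.9 -355.6  112.8]
180 0.21 [ 580.8 -357.4  288.6]
0 0.116 [ 580.4 -353.6  112.6]
180 0.298 [ 582.2 -357.2  292.5]
```

View pics/w2.png

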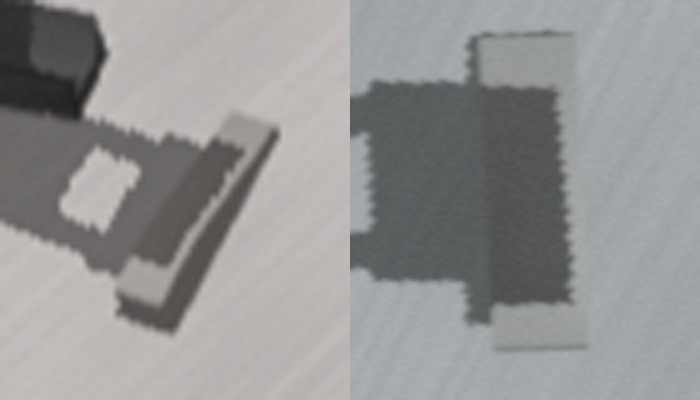

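The thin end points at the fixture: wedge_c is at about (580.5, -354) mm, yaw 112.5°. Next I'll go down to the head.

Call:
{"name": "drive_tool", "arguments": {"angular": [[0,0,-0.038],[0,0,0],[0,0,0],[0,0,0],[0,0,0],[0,0,0],[0,0,0],[0,0,0],[0,0,0],[0,0,0]], "delta_pos": [[0,0,0],[-3.8,1.2,3],[0,0,4],[0,0,4],[0,0,4],[0,0,4],[0,0,2.5],[0,0,1.2],[0,0,0.6],[0,0,0]], "gripper": [6,6,6,6,6,6,6,6,6,6]}}

```text
time_s: 7.0
tool_pos: [0.5962, -0.391, 0.0244]
tool_rot: [180.0, 0.1, 112.5]
force: [0.3, 0.2, -0.6]
grip_width: 0.0602
grasp_force: 0.0
```

```bash
python3 - <<'E'
from h import *
o=telemetry.get_obs();print(o['time_s'],o['tool_pos'],o['tool_rot'],o['qpos'],o['grip_width'])
E
```

```text
7.0 [ 0.59616774 -0.39098957  0.02436224] [1.79962399e+02 5.75744001e-02 1.12470032e+02] [ -0.47481157  43.19357602  46.68718805  86.3754146  -33.35547323
  64.94211346  75.24879897] 0.06016583717869682
```

Call:
{"name": "drive_tool", "arguments": {"angular": [[0,0,0],[0,0,0],[0,0,0],[0,0,0],[0,0,0],[0,0,0],[0,0,0],[0,0,0],[0,0,0],[0,0,0],[0,0,0],[0,0,0],[0,0,0]], "delta_pos": [[0,0,0.6],[0,0,0],[0,0,0],[0,0,0],[0,0,0],[0,0,0],[0,0,0],[0,0,-1],[0,0,-3],[0,0,-3],[0,0,-3],[0,0,-2],[0,0,0]], "gripper": [6,2,2,2,2,2,2,2,2,2,2,2,2], "squeeze": 50}}

```text
time_s: 8.3
tool_pos: [0.5966, -0.3919, 0.1409]
tool_rot: [179.8, 0.2, 112.5]
force: [0.1, -0.9, -5.9]
grip_width: 0.0234
grasp_force: 50.0
```

```bash
python3 - <<'E'
from h import *
o=telemetry.get_obs();print(o['time_s'],o['tool_pos'],o['tool_rot'],o['grip_width'],o['grasp_force'],o['force'])
c=eyes.read_camera('wrist'); r=models.cut_out(c,'wedge_c')[:2]
for q in r:
    ys,xs=np.nonzero(q['pixels']);print(q['p'],q['centre'],xs.min(),xs.max(),ys.min(),ys.max())
# tool->cam transform & predicted thin end in image
T=R.from_euler('xyz',o['tool_rot'],degrees=True).as_matrix();p=o['tool_pos']
for s in (92.5,94.5,98.5):
    print(s,proj(c,[p+T@np.array([s/1e3,y/1e3,z]) for y in(-12,12) for z in (.017,.007)]).round(1).tolist())
cv2.imwrite('pics/w3.png',c['pixels'][:,:,::-1])
E
```

```text
8.3 [ 0.59663639 -0.39186001  0.14089175] [179.83031609   0.24107454 112.45734537] 0.023406009594302835 49.99773429706693 [ 0.10727245 -0.86029869 -5.89078224]
0.76 [322.0, 204.8] 291 350 92 320
92.5 [[291.5, 103.1], [289.5, 100.8], [346.9, 103.1], [348.7, 100.8]]
94.5 [[291.4, 98.1], [289.4, 95.5], [347.0, 98.1], [348.8, 95.6]]
98.5 [[291.2, 88.1], [289.2, 84.8], [347.2, 88.1], [349.0, 84.8]]
```

View pics/w3.png

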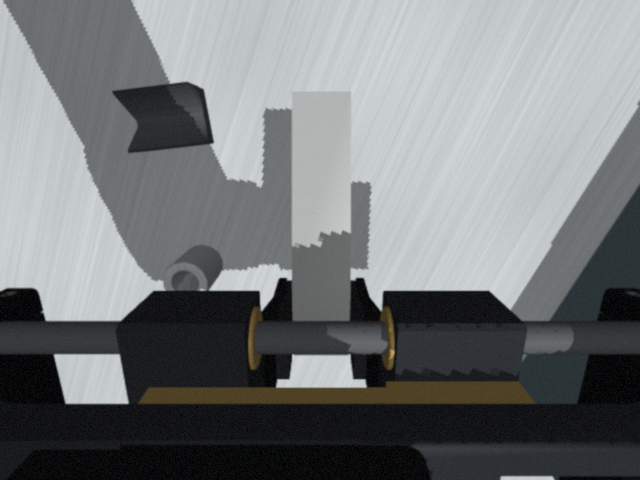

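The wedge is held straight: columns 291–350, thin end at row 92, about 96 mm ahead of the TCP. Next I'll stage it in front of the heel.

Call:
{"name": "drive_tool", "arguments": {"angular": [[0,0,0.145],[0,0,0.145],[0,0,0.145],[0,0,0],[0,0,0],[0,0,0],[0,0,0],[0,0,0],[0,0,0],[0,0,0],[0,0,0],[0,0,0]], "delta_pos": [[0,0,0],[0,0,0],[0,0,0],[3.83,-0.46,0],[3.83,-0.46,0],[3.83,-0.46,0],[3.83,-0.46,0],[3.83,-0.46,0],[3.83,-0.46,0],[0,0,2.5],[0,0,2.5],[0,0,0]], "gripper": [2,2,2,2,2,2,2,2,2,2,2,2]}}

```text
time_s: 9.6
tool_pos: [0.5738, -0.1574, 0.0826]
tool_rot: [-179.4, -0.1, 87.6]
force: [-2.3, 0.0, -6.5]
grip_width: 0.0233
grasp_force: 50.0
```

```bash
python3 - <<'E'
from h import *
o=telemetry.get_obs();print(o['time_s'],o['tool_pos'],o['tool_rot'],o['qpos'],o['force'])
c=eyes.read_camera('wrist'); print(c['origin'],c['orientation'])
for t in ['wedge_c','strap','strap_heel','heel','wingnut','union_a']:
  for q in models.cut_out(c,t)[:3]:
    ys,xs=np.nonzero(q['pixels']);print(t,q['p'],q['centre'],xs.min(),xs.max(),ys.min(),ys.max())
s=np.array([.5881,.0648]);Rm=R.from_euler('z',-2.41,degrees=True).as_matrix()
pts=np.array([[-14,-57,32],[-14,-83,32],[14,-83,32],[14,-57,32],[-17,-95,32],[17,-95,32],[0,0,97],[-19,-85,47],[19,-85,47]])/1e3@Rm.T+[*s,0]
print(proj(c,pts).round(0).tolist())
cv2.imwrite('pics/w4.png',c['pixels'][:,:,::-1])
E
```

```text
9.6 [ 0.57383724 -0.15743382  0.08255262] [-1.79427984e+02 -7.15833715e-02  8.76132667e+01] [-33.65580102  29.80534728  59.14376808 102.310527   -27.99806491
  64.79437138  32.43191971] [-2.32194264e+00  6.17673925e-03 -6.45837838e+00]
[ 0.5785768  -0.07903941  0.23057363] [163.76414101   0.56851942  -2.36816457]
wedge_c 0.68 [321.6, 204.7] 290 350 91 320
strap 0.54 [333.5, 3.9] 300 373 0 3
strap_heel 0.47 [340.1, 2.6] 300 376 0 2
heel 0.56 [211.4, 112.6] 0 481 0 252
wingnut 0.62 [318.2, 203.2] 291 350 92 320
union_a 0.91 [215.9, 177.7] 187 243 154 196
union_a 0.81 [453.8, 121.0] 426 491 101 145
[[303.0, -57.0], [303.0, 6.0], [361.0, 6.0], [363.0, -58.0], [298.0, 34.0], [366.0, 34.0], [341.0, -472.0], [290.0, -0.0], [375.0, -0.0]]
```

View pics/w4.png

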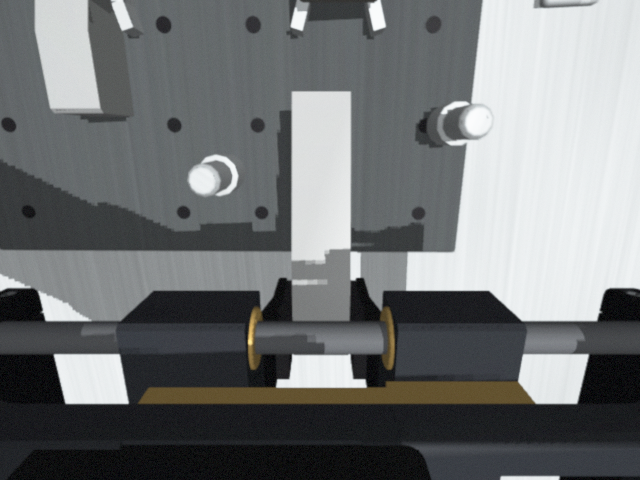

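Call:
{"name": "drive_tool", "arguments": {"angular": [[0,0,0],[0,0,0]], "delta_pos": [[1.5,0,0],[0,0,0]], "gripper": [2,2]}}

```text
time_s: 10.15
tool_pos: [0.5794, -0.1425, 0.0879]
tool_rot: [180.0, -0.1, 87.7]
force: [-0.1, 0.7, -6.2]
grip_width: 0.0234
grasp_force: 50.0
```

```bash
python3 - <<'E'
from h import *
c=eyes.read_camera('wrist'); o=telemetry.get_obs();print(o['time_s'],o['tool_pos'],o['tool_rot'],o['force'])
g=cv2.cvtColor(c['pixels'],cv2.COLOR_RGB2GRAY).astype(float)
for r in (38,44,50,56,62,70): print(r,g[r,275:400:2].astype(int).tolist())
print([g[r,280:300].mean().round() for r in range(20,80,4)])
w=models.cut_out(c,'wedge_c')[0]['pixels'];ys,xs=np.nonzero(w);print(ys.min(),[ (r,np.nonzero(w[r])[0][[0,-1]]) for r in (95,110,150,200)])
s=np.array([.5881,.0648]);Rm=R.from_euler('z',-2.41,degrees=True).as_matrix()
pts=np.array([[-14,-57,32],[-14,-83,32],[14,-83,32],[14,-57,32],[-17,-95,32],[17,-95,32],[-23,-95,32],[23,-95,32]])/1e3@Rm.T+[*s,0]
print(proj(c,pts).round(0).tolist())
cv2.imwrite('pics/w5.png',cv2.resize(c['pixels'][0:160,240:440,::-1],None,fx=4,fy=3.75,interpolation=cv2.INTER_CUBIC)); np.save('w5.npy',c['pixels'])
E
```

```text
10.2 [ 0.57920381 -0.14374859  0.08795113] [ 1.79948840e+02 -5.29198569e-02  8.76473399e+01] [-0.31385704 -0.27005183 -5.70474528]
38 [105, 105, 102, 60, 61, 59, 130, 110, 57, 53, 54, 52, 56, 55, 54, 56, 51, 55, 56, 54, 55, 55, 53, 55, 55, 56, 58, 56, 54, 57, 55, 56, 56, 56, 54, 56, 57, 57, 56, 54, 61, 57, 56, 58, 137, 221, 106, 99, 100, 99, 98, 98, 97, 100, 101, 101, 100, 103, 103, 105, 104, 102, 102]
44 [104, 105, 105, 65, 59, 127, 172, 158, 155, 159, 157, 141, 80, 56, 53, 54, 56, 63, 56, 59, 58, 60, 60, 55, 60, 62, 62, 59, 57, 60, 56, 56, 59, 64, 60, 57, 59, 57, 63, 80, 141, 238, 251, 252, 251, 251, 191, 101, 99, 97, 97, 99, 100, 102, 103, 98, 101, 98, 103, 106, 100, 98, 100]
50 [105, 103, 104, 61, 95, 243, 247, 247, 248, 248, 245, 117, 65, 53, 58, 56, 61, 58, 58, 56, 56, 56, 59, 61, 58, 60, 60, 57, 57, 59, 58, 61, 61, 59, 59, 60, 58, 57, 54, 72, 116, 249, 252, 252, 252, 252, 250, 131, 100, 96, 97, 98, 98, 99, 102, 97, 99, 104, 102, 105, 102, 101, 100]
56 [108, 102, 102, 79, 226, 247, 248, 248, 248, 248, 169, 99, 95, 90, 96, 100, 100, 100, 101, 99, 98, 104, 103, 107, 101, 107, 104
[... 594 characters left out ...]
4, 103, 103, 102, 100, 102, 103, 104, 107, 104, 105, 103, 106, 100, 103, 102, 79, 56, 65, 69, 86, 102, 101, 100, 100, 99, 98, 100, 100, 99, 105, 101, 100, 101, 103, 103, 100, 101, 101, 98]
[np.float64(132.0), np.float64(132.0), np.float64(131.0), np.float64(123.0), np.float64(82.0), np.float64(93.0), np.float64(127.0), np.float64(160.0), np.float64(186.0), np.float64(191.0), np.float64(193.0), np.float64(157.0), np.float64(83.0), np.float64(98.0), np.float64(103.0)]
91 [(95, array([291, 350])), (110, array([291, 350])), (150, array([291, 349])), (200, array([291, 349]))]
[[293.0, -15.0], [294.0, 44.0], [348.0, 44.0], [350.0, -15.0], [289.0, 69.0], [354.0, 70.0], [277.0, 69.0], [365.0, 70.0]]
```

View pics/w5.png

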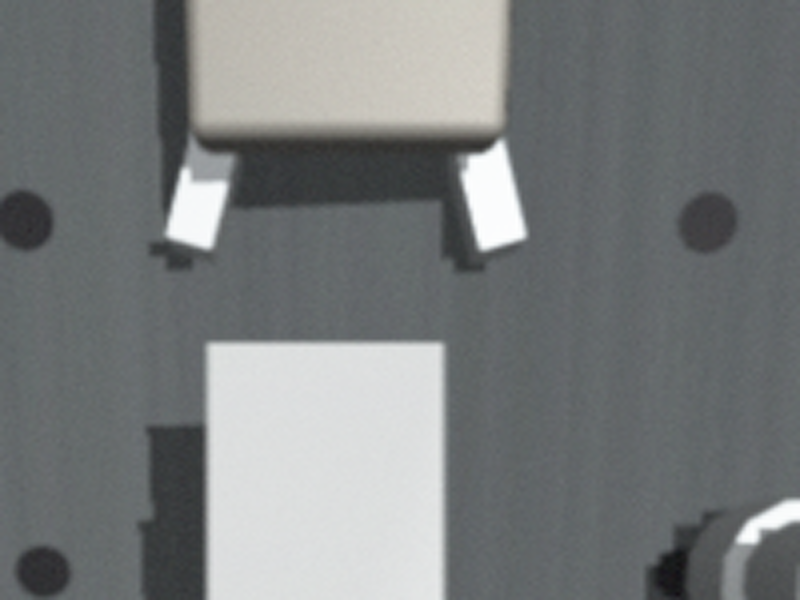

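The close-up shows the bar ends at row ≈64, columns 281–371 (centre ≈326). The wedge tip is at row 91, columns 291–350 (centre ≈320.5), so it needs a lateral shift of about 2–3 mm.

```bash
python3 - <<'E'
from h import *
c=eyes.read_camera('wrist'); o=telemetry.get_obs();print(o['time_s'],o['tool_pos'],o['tool_rot'],c['orientation'])
p=o['tool_pos'];T=R.from_euler('xyz',o['tool_rot'],degrees=True).as_matrix()
loc=lambda px,z:((T.T@(pix2z(c,px,z)-p))*1000).round(1)
g=cv2.cvtColor(c['pixels'],cv2.COLOR_RGB2GRAY).astype(float)
for r in (58,62):
    L=g[r,270:310];Rr=g[r,345:385]
    l=np.nonzero(L>175)[0][[0,-1]]+270;k=np.nonzero(Rr>175)[0][[0,-1]]+345
    print(r,l,k,[loc((x,r),.032) for x in (l[0]-.5,l[1]+.5,k[0]-.5,k[1]+.5)])
for r in (93,200): print('wedge',loc((290.5,r),p[2]-.008+(r>150)*.0), loc((350.5,r),p[2]-.008))
for r in (62,66): print('end',r,loc((326,r),.032))
print('tip',loc((320,91.5),p[2]-.008))
E
```

```text
10.3 [ 0.57871508 -0.14537298  0.08795655] [1.79959751e+02 2.78162312e-02 8.75423280e+01] [ 1.63688528e+02 -4.89107630e-02 -2.38535005e+00]
58 [283 293] [360 371] [array([118.4, -19.8,  55.9]), array([118.4, -14.1,  55.9]), array([118.5,  20.1,  55.9]), array([118.5,  26.3,  55.9])]Traceback (most recent call last):
  File "<stdin>", line 8, in <module>
IndexError: index 0 is out of bounds for axis 0 with size 0
```

```bash
python3 - <<'E'
from h import *
c=eyes.read_camera('wrist'); o=telemetry.get_obs();print(o['time_s'],o['tool_pos'],o['tool_rot'],c['orientation'])
p=o['tool_pos'];T=R.from_euler('xyz',o['tool_rot'],degrees=True).as_matrix()
loc=lambda px,z:((T.T@(pix2z(c,px,z)-p))*1000).round(1)
g=cv2.cvtColor(c['pixels'],cv2.COLOR_RGB2GRAY).astype(float)
for r in (44,48,52,56,59):
    L=g[r,270:310];Rr=g[r,345:385]
    l=np.nonzero(L>150)[0];k=np.nonzero(Rr>150)[0]
    if len(l) and len(k):
        l=l[[0,-1]]+270;k=k[[0,-1]]+345
        print(r,l,k,[loc((x,r),.032)[:2].tolist() for x in (l[0]-.5,l[1]+.5,k[0]-.5,k[1]+.5)])
b=(g>200);print('bar rows',[ (r,int(b[r,272:310].sum()),int(b[r,345:390].sum())) for r in range(40,70,2)])
w=models.cut_out(c,'wedge_c')[0]['pixels'];ys,xs=np.nonzero(w);print(ys.min())
for r in (ys.min()+3,150,200):
    e=np.nonzero(w[r])[0][[0,-1]];print('wedge',r,loc((e[0]-.5,r),p[2]-.008)[:2],loc((e[1]+.5,r),p[2]-.008)[:2])
print('tip',loc((320,ys.min()-.5),p[2]-.008))
# strap heel edge top row
print('strap end', [int(g[r,325]) for r in range(16,44,2)])
E
```

```text
10.35 [ 0.57860112 -0.14563691  0.08793113] [1.79962869e+02 3.28621792e-02 8.75085781e+01] [ 1.63663851e+02 -4.35431306e-02 -2.43670577e+00]
44 [284 296] [357 369] [[124.6, -19.2], [124.6, -12.5], [124.6, 18.3], [124.6, 24.9]]
48 [283 296] [358 370] [[122.7, -19.7], [122.7, -12.5], [122.8, 18.8], [122.8, 25.5]]
52 [282 295] [359 371] [[120.9, -20.3], [120.9, -13.1], [120.9, 19.4], [120.9, 26.1]]
56 [282 294] [360 372] [[119.0, -20.3], [119.0, -13.6], [119.0, 20.0], [119.0, 26.7]]
59 [291 292] [361 363] [[117.6, -15.7], [117.6, -14.7], [117.6, 20.5], [117.6, 22.1]]
bar rows [(40, 3, 12), (42, 12, 12), (44, 12, 13), (46, 12, 12), (48, 12, 13), (50, 12, 12), (52, 12, 13), (54, 12, 12), (56, 11, 12), (58, 4, 4), (60, 0, 0), (62, 0, 0), (64, 0, 0), (66, 0, 0), (68, 0, 0)]
91
wedge 94 [ 95.6 -12.3] [95.6 12.1]
wedge 150 [ 73.6 -12.8] [73.6 12.6]
wedge 200 [ 52.2 -13.3] [52.2 12.7]
tip [96.9 -0.3  7.9]
strap end [195, 194, 194, 196, 182, 139, 103, 54, 54, 55, 60, 61, 64, 56]
```

Call:
{"name": "drive_tool", "arguments": {"angular": [[0,0,0],[0,0,0],[0,0,0],[0,0,0]], "delta_pos": [[0,0.31,1.5],[0,0,2],[0,0,1.2],[0,0,0]], "gripper": [2,2,2,2]}}

```text
time_s: 10.8
tool_pos: [0.5808, -0.1451, 0.0388]
tool_rot: [-179.9, 0.0, 87.5]
force: [0.3, -0.0, -5.3]
grip_width: 0.0237
grasp_force: 50.0
```

Call:
{"name": "drive_tool", "arguments": {"angular": [[0,0,0],[0,0,0]], "delta_pos": [[0,0,0.05],[0,0,0]], "gripper": [2,2]}}

```text
time_s: 11.0
tool_pos: [0.5818, -0.1452, 0.0403]
tool_rot: [180.0, 0.0, 87.5]
force: [-0.8, -0.5, -5.2]
grip_width: 0.0236
grasp_force: 50.0
```

Call:
{"name": "drive_tool", "arguments": {"angular": [[0,0,0],[0,0,0],[0,0,0]], "delta_pos": [[0,0,0.07],[0,0,0],[0,0,0]], "gripper": [2,2,2]}}

```text
time_s: 11.3
tool_pos: [0.5818, -0.1448, 0.0396]
tool_rot: [180.0, -0.0, 87.5]
force: [0.3, 0.2, -5.7]
grip_width: 0.0235
grasp_force: 50.0
```

Call:
{"name": "drive_tool", "arguments": {"angular": [[0,0,0],[0,0,0],[0,0,0]], "delta_pos": [[0,0,0.05],[0,0,0],[0,0,0]], "gripper": [2,2,2]}}

```text
time_s: 11.6
tool_pos: [0.5817, -0.1449, 0.0389]
tool_rot: [180.0, -0.0, 87.5]
force: [-0.6, 0.3, -6.0]
grip_width: 0.0236
grasp_force: 50.0
```

```bash
python3 - <<'E'
from h import *
o=telemetry.get_obs();print(o['time_s'],o['tool_pos'],o['tool_rot'],o['force'])
E
```

```text
11.6 [ 0.58166848 -0.14487713  0.0388776 ] [ 1.79995361e+02 -3.60040937e-03  8.75402215e+01] [-0.64345002  0.3444929  -6.03351414]
```

Call:
{"name": "drive_tool", "arguments": {"angular": [[0,0,0],[0,0,0],[0,0,0]], "delta_pos": [[0,0,0.05],[0,0,0],[0,0,0]], "gripper": [2,2,2]}}

```text
time_s: 11.9
tool_pos: [0.5816, -0.1449, 0.0383]
tool_rot: [-180.0, -0.0, 87.5]
force: [-0.1, -0.3, -4.7]
grip_width: 0.0238
grasp_force: 50.0
```

Call:
{"name": "drive_tool", "arguments": {"angular": [[0,0,0],[0,0,0],[0,0,0]], "delta_pos": [[1,0,0.02],[1,0,0],[0,0,0]], "gripper": [2,2,2]}}

```text
time_s: 12.2
tool_pos: [0.583, -0.1215, 0.0378]
tool_rot: [-180.0, -0.1, 87.7]
force: [-0.0, 0.0, -5.6]
grip_width: 0.0239
grasp_force: 50.0
```

Call:
{"name": "drive_tool", "arguments": {"angular": [[0,0,0],[0,0,0],[0,0,0],[0,0,0]], "delta_pos": [[0.5,0,0.02],[0.5,0,0],[0.5,0,0],[0,0,0]], "gripper": [2,2,2,2]}}

```text
time_s: 12.6
tool_pos: [0.5834, -0.1086, 0.0379]
tool_rot: [-180.0, -0.0, 87.6]
force: [0.8, 0.2, -6.1]
grip_width: 0.0238
grasp_force: 50.0
```

Call:
{"name": "drive_tool", "arguments": {"angular": [[0,0,0],[0,0,0],[0,0,0]], "delta_pos": [[0.5,0,0],[0.5,0,0],[0,0,0]], "gripper": [2,2,2]}}

```text
time_s: 12.9
tool_pos: [0.5836, -0.099, 0.0377]
tool_rot: [-180.0, -0.0, 87.6]
force: [-0.8, -0.3, -6.8]
grip_width: 0.0237
grasp_force: 50.0
```

```bash
python3 - <<'E'
from h import *
o=telemetry.get_obs();print(o['time_s'],o['tool_pos'],o['tool_rot'],o['force'],o['wrist_torque'])
E
```

```text
12.9 [ 0.58363198 -0.09899496  0.03773318] [-1.79986497e+02 -2.09233023e-02  8.75958534e+01] [-0.82162583 -0.29473939 -6.79116575] [-0.28782199  0.07996226  0.02004439]
```

Call:
{"name": "drive_tool", "arguments": {"angular": [[0,0,0],[0,0,0],[0,0,0],[0,0,0]], "delta_pos": [[0.5,0,0],[0.5,0,0],[0.5,0,0],[0,0,0]], "gripper": [2,2,2,2]}}

```text
time_s: 13.3
tool_pos: [0.5841, -0.0841, 0.0377]
tool_rot: [-180.0, -0.0, 87.6]
force: [0.3, -2.3, -8.4]
grip_width: 0.0237
grasp_force: 50.0
```

Call:
{"name": "drive_tool", "arguments": {"angular": [[0,0,0],[0,0,0],[0,0,0],[0,0,0]], "delta_pos": [[0.5,0,0],[0.5,0,0],[0.5,0,0],[0,0,0]], "gripper": [2,2,2,2]}}

```text
time_s: 13.7
tool_pos: [0.5849, -0.0685, 0.0377]
tool_rot: [-180.0, -0.1, 87.6]
force: [-0.5, -1.0, -8.3]
grip_width: 0.0237
grasp_force: 50.0
```

```bash
python3 - <<'E'
from h import *
o=telemetry.get_obs();print(o['time_s'],o['tool_pos'],o['tool_rot'],o['force'],o['wrist_torque'])
c=eyes.read_camera('wrist');cv2.imwrite('pics/w6.png',c['pixels'][:,:,::-1])
E
```

```text
13.7 [ 0.58488609 -0.06851533  0.03773947] [-1.79973902e+02 -5.62960470e-02  8.76171369e+01] [-0.47394924 -0.99350143 -8.25954976] [-0.71652783  0.10630808  0.03480529]
```

View pics/w6.png

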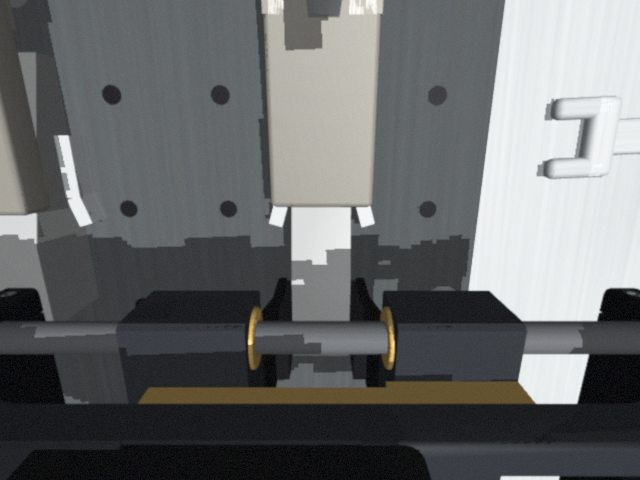

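The wrist view shows the wedge running straight between the bars and under the heel; the strap's end edge is at row ≈206. I'll work out the remaining depth from that edge.

```bash
cat > depth.py <<'E'
from h import *
c=eyes.read_camera('wrist'); o=telemetry.get_obs()
p=o['tool_pos'];T=R.from_euler('xyz',o['tool_rot'],degrees=True).as_matrix()
g=cv2.cvtColor(c['pixels'],cv2.COLOR_RGB2GRAY).astype(float)
pr=g[150:260,278:288].mean(1); pw=g[150:260,300:340].mean(1)
print(pr[30:100:2].astype(int).tolist());print(pw[30:100:2].astype(int).tolist())
m=models.cut_out(c,'strap')[0];ys,xs=np.nonzero(m['pixels'][:,300:345]);row=ys.max()+.5;print('mask end row',row,m['p'])
for rr in (row,row-2):
    z=.061
    for _ in range(20):
        e=(T.T@(pix2z(c,(321,rr),z)-p))[0]*1000; d=96.4-(e+10); z=(61+.28*(d-49))/1000
    print('end x',e.round(1),'depth',d.round(1),'remaining',(49-d).round(1))
print(o['time_s'],p,o['force'])
E
python3 depth.py
```

```text
[172, 173, 172, 172, 173, 172, 171, 172, 172, 170, 171, 167, 144, 145, 228, 222, 214, 204, 193, 183, 174, 163, 154, 123, 82, 82, 82, 82, 82, 82, 83, 82, 84, 60, 58]
[178, 178, 178, 178, 178, 177, 177, 177, 177, 176, 176, 172, 146, 141, 222, 224, 224, 224, 225, 225, 225, 225, 225, 225, 225, 226, 226, 226, 227, 227, 226, 227, 227, 227, 219]
mask end row 207.5 0.96
end x 53.7 depth 32.7 remaining 16.3
end x 54.5 depth 31.9 remaining 17.1
13.8 [ 0.58488957 -0.06862775  0.03779907] [ 0.66134005 -1.02343484 -8.48536894]
```

Call:
{"name": "drive_tool", "arguments": {"angular": [[0,0,0],[0,0,0],[0,0,0],[0,0,0],[0,0,0]], "delta_pos": [[0.4,0,0],[0.4,0,0],[0.4,0,0],[0.2,0,0],[0,0,0]], "gripper": [2,2,2,2,2]}}

```text
time_s: 14.35
tool_pos: [0.5854, -0.0556, 0.0378]
tool_rot: [-180.0, -0.0, 87.6]
force: [0.1, -2.5, -9.6]
grip_width: 0.0236
grasp_force: 50.0
```

```bash
python3 depth.py
```

```text
[175, 175, 175, 175, 174, 175, 174, 174, 173, 173, 173, 173, 173, 174, 173, 172, 173, 172, 172, 171, 172, 172, 172, 171, 171, 171, 171, 169, 170, 168, 147, 163, 207, 196, 185]
[179, 179, 179, 179, 179, 178, 178, 178, 178, 178, 178, 177, 177, 177, 177, 177, 177, 176, 176, 176, 175, 176, 175, 175, 175, 175, 175, 175, 174, 172, 149, 165, 226, 223, 202]
mask end row 243.5 0.89
end x 41.0 depth 45.4 remaining 3.6
end x 41.7 depth 44.7 remaining 4.3
14.4 [ 0.58539046 -0.05561908  0.03786442] [-0.17353702 -2.63671318 -9.2471859 ]
```

Call:
{"name": "drive_tool", "arguments": {"angular": [[0,0,0],[0,0,0],[0,0,0]], "delta_pos": [[0.35,0,0],[0,0,0],[0,0,0]], "gripper": [2,2,2]}}

```text
time_s: 14.75
tool_pos: [0.5856, -0.0522, 0.0379]
tool_rot: [-180.0, -0.0, 87.5]
force: [-0.9, -2.8, -9.5]
grip_width: 0.0236
grasp_force: 50.0
```

```bash
python3 depth.py; python3 - <<'E'
from h import *
# strap tilt: fit strap pose (long side edges) in scene cam : compare masks of slack strap heel/nut
c=eyes.read_camera('scene')
cv2.imwrite('pics/s7.png',cv2.resize(c['pixels'][150:290,230:370,::-1],(600,600),interpolation=cv2.INTER_CUBIC)); np.save('s7.npy',c['pixels'])
s=np.array([.5881+.0024,.0648+.0025]);Rm=R.from_euler('z',-2.41,degrees=True).as_matrix()
P=lambda v:(proj(c,np.array(v)/1e3@Rm.T+[*s,0])-[230,150])*600/140
print(P([[19,-82.5,61],[19,77,61],[-19,-82.5,61],[-106,-85,61],[-106,75,61],[19,-82.5,47]]).round(0).tolist())
E
```

```text
[176, 176, 176, 175, 176, 175, 174, 175, 175, 175, 175, 174, 175, 174, 174, 174, 173, 174, 172, 173, 171, 172, 171, 171, 172, 172, 171, 171, 171, 171, 171, 170, 169, 170, 165]
[179, 179, 180, 179, 179, 179, 179, 178, 178, 178, 178, 177, 178, 178, 177, 177, 177, 177, 176, 176, 176, 176, 176, 175, 175, 175, 175, 175, 175, 175, 174, 174, 174, 174, 169]
mask end row 252.5 0.8
end x 37.7 depth 48.7 remaining 0.3
end x 38.5 depth 47.9 remaining 1.1
14.8 [ 0.58560081 -0.05222163  0.03793789] [-0.85401887 -2.77832749 -9.36823562]
[[303.0, 395.0], [486.0, 246.0], [258.0, 360.0], [155.0, 287.0], [339.0, 147.0], [304.0, 409.0]]
```

View pics/s7.png

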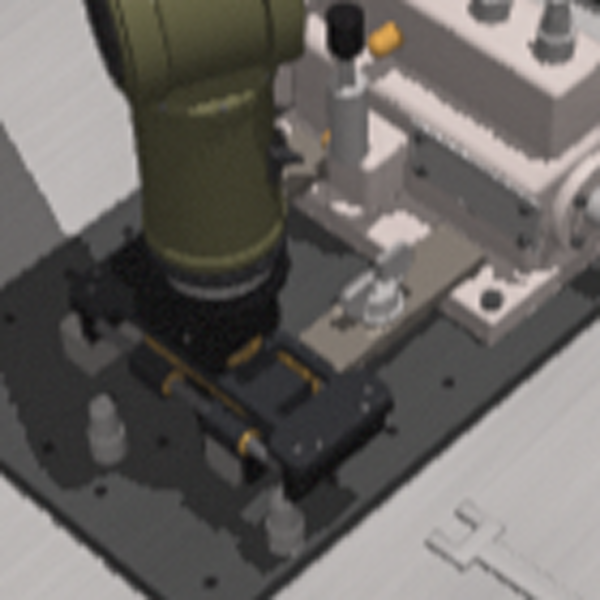

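The gripper hides the heel in this view; the ears point up and to the right at crop (380,285). I'll release, rise and check that the strap is level.

Call:
{"name": "drive_tool", "arguments": {"angular": [[0,0,0],[0,0,0],[0,0,0],[0,0,0],[0,0,0],[0,0,0],[0,0,0],[0,0,0],[0,0,0],[0,0,0],[0,0,0]], "delta_pos": [[0,0,0],[0,0,0],[0,0,0],[0,0,-1],[0,0,-2],[0,0,-3],[0,0,-4],[0,0,-4],[0,0,-4],[-2,0,0],[0,0,0]], "gripper": [3.8,3.8,3.8,3.8,3.8,3.8,3.8,3.8,3.8,3.8,3.8]}}

```text
time_s: 16.0
tool_pos: [0.5851, -0.0755, 0.2205]
tool_rot: [179.8, 0.0, 87.3]
force: [-0.7, -0.7, -0.0]
grip_width: 0.0377
grasp_force: 0.0
```

```bash
cat > fitS.py <<'E'
from h import *
from scipy.optimize import least_squares, minimize
c=eyes.read_camera('wrist');o=telemetry.get_obs();print(o['time_s'],o['tool_pos'],o['tool_rot'])
s=np.array([.5905,.0673]);Rm=R.from_euler('z',-2.41,degrees=True).as_matrix()
out={}
for t in ['strap','wingnut','nut_hub','wedge_c','primer']:
    for r in models.cut_out(c,t)[:2]:
        ys,xs=np.nonzero(r['pixels']);print(t,round(r['p'],2),np.round(r['centre'],1),len(xs),xs.min(),xs.max(),ys.min(),ys.max()); out.setdefault(t,r['pixels'])
np.savez('m8.npz',img=c['pixels'],**out)
print('stud pred',proj(c,np.array([[0,0,z] for z in (.07,.08,.09,.1)])@Rm.T+[*s,0]).round(0).tolist())
cv2.imwrite('pics/w8.png',c['pixels'][:,:,::-1])
E
python3 fitS.py
```

```text
16.05 [ 0.5846441  -0.07370457  0.21902625] [ 1.79921446e+02 -4.93677744e-02  8.73745451e+01]
strap 0.71 [315.7 102.3] 5394 293 343 0 159
wingnut 0.77 [318.8  44.6] 2147 297 340 0 86
nut_hub 0.63 [318.9  45.1] 2170 297 340 0 86
nut_hub 0.36 [231.3 133.9] 77368 73 405 0 286
wedge_c 0.81 [320.3 187.7] 1580 305 333 159 217
stud pred [[318.0, 48.0], [318.0, 44.0], [318.0, 41.0], [318.0, 37.0]]
```

View pics/w8.png

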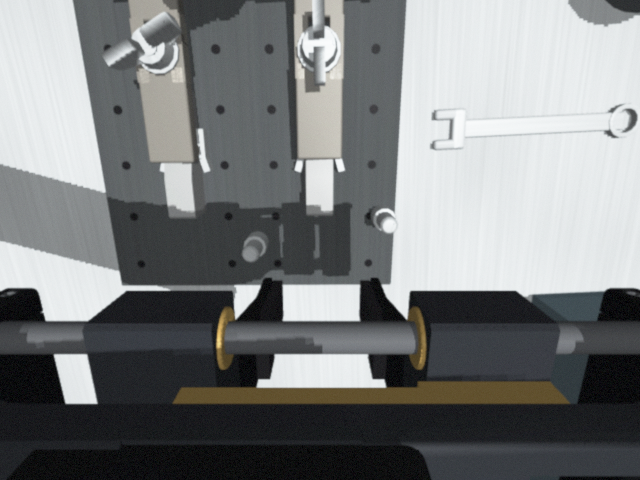

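The view shows both clamps looking alike. The slack strap's end is at row ≈158 with the wedge head end at row ≈213; the tight one is at rows 162 and 217. The slack nut's ears point along the strap at columns ≈313–326, so wingnut ≈ 1.5 rad. I'll back off a little and measure the ears and the exposed head lengths numerically.

Call:
{"name": "drive_tool", "arguments": {"angular": [[0,0,0],[0,0,0],[0,0,0]], "delta_pos": [[-3,0,0],[-3,0,0],[0,0,0]], "gripper": [3.8,3.8,3.8]}}

```text
time_s: 16.6
tool_pos: [0.5807, -0.1374, 0.2179]
tool_rot: [-180.0, 0.2, 87.2]
force: [-0.0, 0.5, -0.2]
grip_width: 0.038
grasp_force: 0.0
```

```bash
cat > nut.py <<'E'
from h import *
from scipy.optimize import minimize
Rm=R.from_euler('z',-2.41,degrees=True).as_matrix()
def ears(c,x,y,q,zt):
    m=np.zeros((480,640),np.uint8)
    for s in (1,-1):
        V=np.array([(s*u,v,w) for u in(.004,.028) for v in(-.004,.004) for w in(zt-.018,zt)])
        W=V@R.from_euler('z',-q-np.radians(2.41)).as_matrix().T+[x,y,0]
        cv2.fillConvexPoly(m,cv2.convexHull((proj(c,W)*16).astype(np.int32)),1,shift=4)
    t=np.linspace(0,2*np.pi,24)
    W=np.array([(x+.0135*np.cos(a),y+.0135*np.sin(a),z) for a in t for z in (zt-.036,zt-.018)])
    cv2.fillConvexPoly(m,cv2.convexHull((proj(c,W)*16).astype(np.int32)),1,shift=4)
    return m>0
def fitnut(c,mask,q0,x0=.5905,y0=.0673,zt=.098):
    def cost(p):
        m=ears(c,p[0]/1e3,p[1]/1e3,p[2]/20,zt); return 1-(m&mask).sum()/(m|mask).sum()
    best=None
    for dq in (-.3,0,.3):
        b=[x0*1e3,y0*1e3,(q0+dq)*20]
        r=minimize(cost,b,method='Nelder-Mead',options=dict(initial_simplex=[b,[b[0]+3,*b[1:]],[b[0],b[1]+3,b[2]],[b[0],b[1],b[2]+4]],xatol=.02,fatol=1e-4))
        if best is None or r.fun<best.fun: best=r
    print('nut x,y mm',best.x[:2].round(1),'q',round(best.x[2]/20,3),'cost',round(best.fun,3)); return best.x
E
cat > t.py <<'E'
from nut import *
c=eyes.read_camera('wrist');o=telemetry.get_obs();print(o['time_s'],o['tool_pos'],o['tool_rot'])
for r in models.cut_out(c,'wingnut')[:2]:
    ys,xs=np.nonzero(r['pixels']);print(r['p'],len(xs),xs.min(),xs.max(),ys.min(),ys.max())
    if xs.mean()>280:
        for zt in (.097,.1): fitnut(c,r['pixels'],1.5,zt=zt)
g=cv2.cvtColor(c['pixels'],cv2.COLOR_RGB2GRAY).astype(int)
for r in models.cut_out(c,'wedge_c')[:2]:
    ys,xs=np.nonzero(r['pixels']);print('wedge',r['p'],xs.min(),xs.max(),ys.min(),ys.max())
s=np.array([.5905,.0673])
P=lambda v:proj(c,np.array(v)/1e3@Rm.T+[*s,0]).round(1).tolist()
print('pred slack end/head, tight end/head',P([[0,-82.5,61],[0,-133,51],[-125,-85,61],[-125,-136,51]]))
for col in (315,320,325): print(col,g[190:300,col][::2].tolist())
k=P([[-125,-100,51]])[0];
for col in (int(k[0])-3,int(k[0])+3): print(col,g[190:300,col][::2].tolist())
c=eyes.read_camera('top')
for r in models.cut_out(c,'wingnut')[:2]:
    print('top',r['p'],r['centre'],r['pixels'].sum())
    if r['centre'][1]<252: fitnut(c,r['pixels'],1.5)
E
python3 t.py
```

```text
16.65 [ 0.58134487 -0.13468942  0.21767159] [-1.79957721e+02  5.16222050e-02  8.72940368e+01]
wedge 0.74 306 335 81 146
pred slack end/head, tight end/head [[321.4, 78.0], [321.8, 144.4], [162.7, 82.7], [175.6, 149.1]]
315 [97, 97, 98, 96, 97, 96, 70, 59, 59, 56, 55, 55, 53, 55, 55, 55, 54, 56, 64, 185, 226, 227, 228, 229, 227, 228, 227, 229, 228, 228, 226, 226, 170, 138, 137, 133, 134, 167, 228, 229, 229, 229, 228, 226, 225, 227, 226, 223, 224, 225, 224, 226, 223, 225, 223]
320 [99, 101, 99, 101, 100, 101, 99, 99, 98, 66, 57, 52, 62, 71, 57, 55, 52, 70, 95, 119, 133, 133, 132, 133, 133, 134, 134, 135, 131, 133, 133, 133, 133, 131, 130, 130, 136, 131, 137, 177, 223, 228, 229, 227, 229, 228, 228, 229, 228, 229, 228, 227, 226, 228, 228]
325 [94, 97, 96, 98, 96, 96, 98, 95, 92, 59, 52, 51, 57, 52, 51, 51, 56, 58, 55, 111, 132, 133, 132, 131, 133, 133, 134, 131, 132, 135, 133, 135, 136, 134, 134, 133, 137, 133, 135, 136, 195, 232, 231, 230, 230, 230, 230, 230, 228, 229, 229, 228, 230, 230, 229]
167 [95, 94, 96, 97, 88, 56, 57, 54, 53, 57, 54, 57, 54, 56, 56, 55, 53, 56, 58, 80, 128, 133, 134, 132, 131, 134, 134, 134, 132, 136, 132, 131, 132, 131, 132, 133, 131, 134, 130, 127, 129, 128, 130, 127, 132, 131, 130, 166, 221, 224, 172, 25, 24, 20, 29]
173 [98, 97, 95, 97, 98, 89, 61, 54, 58, 54, 55, 54, 56, 55, 55, 55, 56, 53, 55, 79, 124, 128, 127, 129, 130, 127, 126, 130, 126, 124, 128, 128, 129, 128, 131, 128, 132, 134, 132, 134, 134, 136, 134, 135, 134, 131, 131, 133, 132, 196, 173, 23, 26, 27, 28]
top 0.59 [299.1, 241.4] 106
nut x,y mm [590.9  66.3] q 1.537 cost 0.116
top 0.58 [293.3, 265.9] 9544
```

```bash
python3 - <<'E'
from nut import *
c=eyes.read_camera('wrist')
g=cv2.cvtColor(c['pixels'],cv2.COLOR_RGB2GRAY).astype(int)
for n,cols in (('slack',range(316,325)),('tight',range(165,172))):
    print(n,g[68:156,cols[0]:cols[-1]].mean(1).astype(int).tolist())
E
```

```text
slack [183, 183, 183, 183, 184, 183, 183, 184, 183, 183, 184, 183, 183, 183, 183, 184, 184, 180, 164, 131, 94, 59, 82, 120, 180, 219, 221, 222, 222, 222, 222, 222, 222, 222, 222, 222, 223, 223, 223, 223, 223, 223, 223, 224, 223, 224, 224, 224, 225, 224, 225, 225, 225, 226, 225, 226, 226, 226, 226, 226, 226, 226, 227, 226, 227, 226, 227, 226, 226, 226, 226, 226, 226, 226, 225, 226, 226, 226, 226, 226, 225, 226, 224, 210, 172, 137, 105, 79]
tight [158, 158, 159, 157, 158, 159, 159, 158, 158, 158, 158, 158, 158, 158, 157, 158, 158, 158, 158, 157, 157, 145, 123, 92, 60, 97, 164, 200, 204, 205, 204, 205, 204, 204, 205, 205, 205, 205, 206, 206, 205, 206, 206, 207, 205, 206, 206, 206, 206, 206, 206, 205, 205, 206, 205, 205, 206, 205, 206, 204, 205, 205, 205, 204, 205, 204, 204, 204, 205, 204, 205, 204, 205, 205, 206, 205, 206, 205, 205, 205, 204, 204, 204, 206, 203, 189, 157, 131]
```

Call:
{"name": "drive_tool", "arguments": {"angular": [[0,0,0],[0,0,0],[0,0,0],[0,0,0],[0,0,0]], "delta_pos": [[3,0,0],[3,0,0],[3,0,0],[1,0,0],[0,0,0]], "gripper": [3.8,6,8.5,8.5,8.5]}}

```text
time_s: 17.4
tool_pos: [0.5867, -0.0299, 0.2177]
tool_rot: [-180.0, -0.0, 87.8]
force: [0.2, -0.4, 0.6]
grip_width: 0.0618
grasp_force: 0.0
```

```bash
python3 t.py | grep -v '\[.*\[*, .*, .*, .*, .*, .*, ' 
```

```text
17.45 [ 0.58647989 -0.03232251  0.21793781] [-1.79999543e+02  4.41731219e-02  8.76370484e+01]
0.97 1900 301 342 68 150
nut x,y mm [590.6  66.9] q 1.573 cost 0.181
nut x,y mm [590.3  66.2] q 1.556 cost 0.178
wedge 0.57 307 334 214 265
top 0.51 [302.0, 242.1] 113
nut x,y mm [590.6  64.8] q 1.651 cost 0.228
top 0.43 [152.2, 285.3] 422
```

Call:
{"name": "drive_tool", "arguments": {"angular": [[0,0,-0.1437],[0,0,-0.1437],[0,0,-0.1437],[0,0,-0.1437],[0,0,-0.1437],[0,0,-0.1437],[0,0,-0.1437],[0,0,-0.1437],[0,0,-0.1437],[0,0,-0.1437],[0,0,-0.1437],[0,0,0],[0,0,0],[0,0,0],[0,0,0]], "delta_pos": [[0,0,0],[0,0,0],[0,0,0],[0,0,0],[0,0,0],[0,0,0],[0,0,0],[0,0,0],[0,0,0],[0,0,0],[0,0,0],[-0.1,3.5,0],[0,3.5,0],[0,2.9,0],[0,0,0]], "gripper": [8.5,8.5,8.5,8.5,8.5,8.5,8.5,8.5,8.5,8.5,8.5,8.5,8.5,8.5,8.5]}}

```text
time_s: 19.15
tool_pos: [0.5907, 0.0711, 0.2175]
tool_rot: [179.9, -0.0, 178.4]
force: [-0.1, 0.9, -0.8]
grip_width: 0.085
grasp_force: 0.0
```

```bash
cat > t2.py <<'E'
from nut import *
c=eyes.read_camera('wrist');o=telemetry.get_obs();print(o['time_s'],o['tool_pos'],o['tool_rot'],o['qpos'].round(1),o['force'].round(1))
s=np.array([.5905,.0667]);print('pred nut px',proj(c,[[*s,.09]]).round())
for n in ('wrist','scene'):
    if n!='wrist': c=eyes.read_camera(n)
    for r in models.cut_out(c,'wingnut')[:2]:
        ys,xs=np.nonzero(r['pixels']);print(n,round(r['p'],2),len(xs),xs.min(),xs.max(),ys.min(),ys.max())
        if np.hypot(*(np.array(r['centre'])-proj(c,[[*s,.09]])[0]))<30:
            import sys; fitnut(c,r['pixels'],float(sys.argv[1]),*s)
E
python3 t2.py 1.56
```

```text
19.2 [0.59072766 0.06783553 0.21764042] [ 1.79997770e+02 -2.47525764e-02  1.78259697e+02] [-47.5  15.2  45.7  94.3 -11.2  75.3  88.4] [ 0.7 -0.4 -0.6]
pred nut px [[313. 237.]]
wrist 0.66 149774 64 639 0 320
wrist 0.56 1708 278 347 211 248
nut x,y mm [589.8  67.3] q 1.556 cost 0.123
scene 0.68 195 309 325 206 224
nut x,y mm [591.7  63.7] q 1.514 cost 0.107
```

Call:
{"name": "drive_tool", "arguments": {"angular": [[0,0,0],[0,0,0],[0,0,0],[0,0,0],[0,0,0],[0,0,0]], "delta_pos": [[0,0,3],[0,0,3],[0,0,3],[0,0,1.5],[0,0,0.8],[0,0,0]], "gripper": [8.5,8.5,8.5,8.5,8.5,8.5]}}

```text
time_s: 19.95
tool_pos: [0.5907, 0.0655, 0.1047]
tool_rot: [-180.0, -0.0, 178.0]
force: [-0.1, 0.3, 0.2]
grip_width: 0.0852
grasp_force: 0.0
```

```bash
python3 t2.py 1.56
```

```text
20.0 [0.59133434 0.0657865  0.10567961] [-1.79996957e+02  5.36233282e-02  1.78053060e+02] [-44.9  21.4  43.7 101.5 -16.3  63.6  92.1] [ 0.7 -0.2  1.3]
pred nut px [[320. 297.]]
wrist 0.85 5121 264 378 251 314
nut x,y mm [589.8  67.6] q 1.564 cost 0.127
scene 0.78 183 310 324 207 224
nut x,y mm [591.8  64.9] q 1.459 cost 0.137
scene 0.36 11505 205 387 137 300
```

Call:
{"name": "drive_tool", "arguments": {"angular": [[0,0,0],[0,0,0],[0,0,0],[0,0,0],[0,0,0],[0,0,0],[0,0,0]], "delta_pos": [[0.1,0.1,0.35],[0,0,0],[0,0,0],[0,0,0],[0,0,0],[0,0,0],[0,0,0]], "gripper": [8.5,8.5,5,5,5,5,5], "squeeze": 20}}

```text
time_s: 20.85
tool_pos: [0.5898, 0.0659, 0.1016]
tool_rot: [-179.9, 0.0, 178.1]
force: [-0.9, -2.4, 0.9]
grip_width: 0.0558
grasp_force: 20.0
```

```bash
python3 t2.py 1.56
```

```text
20.9 [0.58985029 0.06592952 0.10159304] [-1.79907900e+02  9.02997468e-03  1.78046897e+02] [-45.   21.5  43.6 101.8 -16.3  63.2  92.1] [-0.1 -3.5  1.9]
pred nut px [[319. 302.]]
wrist 0.69 5317 262 378 254 318
nut x,y mm [589.8  67.5] q 1.559 cost 0.128
scene 0.69 173 312 325 206 224
nut x,y mm [592.3  65.7] q 1.424 cost 0.177
```

Call:
{"name": "drive_tool", "arguments": {"angular": [[0,0,0.08],[0,0,0.1],[0,0,0.1],[0,0,0]], "delta_pos": [[0,0,0],[0,0,0],[0,0,0],[0,0,0]], "gripper": [5,5,5,5]}}

```text
time_s: 21.45
tool_pos: [0.5898, 0.0663, 0.1014]
tool_rot: [-179.9, 0.0, 162.0]
force: [0.2, -5.1, 0.8]
grip_width: 0.0559
grasp_force: 20.0
```

```bash
python3 t2.py 1.84; python3 -c "
from h import *;o=telemetry.get_obs();print(o['wrist_torque'],o['grip_width'])"
```

```text
21.5 [0.58982987 0.06629114 0.10141811] [-1.79919610e+02  3.23509973e-02  1.62127820e+02] [-47.3  22.4  46.7 101.9 -17.9  63.5  77.5] [ 0.7 -4.6  0.8]
pred nut px [[319. 302.]]
wrist 0.75 4935 263 378 254 318
nut x,y mm [589.8  67.9] q 1.843 cost 0.199
scene 0.69 325 354 407 136 164
scene 0.51 253 309 327 207 225
nut x,y mm [593.  64.] q 1.741 cost 0.148
[-1.21597651e+00 -2.43379545e-05 -2.80661013e-02] 0.05569738761723317
```

Call:
{"name": "drive_tool", "arguments": {"angular": [[0,0,0.1],[0,0,0.12],[0,0,0.12],[0,0,0.12],[0,0,0.12],[0,0,0]], "delta_pos": [[0,0,0],[0,0,0],[0,0,0],[0,0,0],[0,0,0],[0,0,0]], "gripper": [5,5,5,5,5,5]}}

```text
time_s: 22.25
tool_pos: [0.5901, 0.0669, 0.1011]
tool_rot: [-180.0, 0.1, 128.9]
force: [1.4, -4.2, -3.5]
grip_width: 0.0556
grasp_force: 20.0
```

Call:
{"name": "drive_tool", "arguments": {"angular": [[0,0,0.12],[0,0,0.12],[0,0,0.12],[0,0,0.12],[0,0,0.1],[0,0,0]], "delta_pos": [[0,0,0],[0,0,0],[0,0,0],[0,0,0],[0,0,0],[0,0,0]], "gripper": [5,5,5,5,5,5]}}

```text
time_s: 22.85
tool_pos: [0.5907, 0.0671, 0.1009]
tool_rot: [179.9, 0.1, 95.7]
force: [3.9, -4.3, -7.1]
grip_width: 0.0551
grasp_force: 20.0
```

```bash
python3 t2.py 3.0; python3 -c "
from h import *;o=telemetry.get_obs();print(o['wrist_torque'],o['grip_width'])"
```

```text
22.9 [0.5907325  0.06706598 0.10086197] [1.79868287e+02 9.61165781e-02 9.57957768e+01] [-56.9  28.   60.5 102.2 -26.6  65.5  17.9] [ 5.3 -4.  -6.3]
pred nut px [[320. 305.]]
wrist 0.66 5098 262 379 254 320
nut x,y mm [591.1  69.3] q 3.001 cost 0.202
scene 0.57 233 308 325 207 225
nut x,y mm [590.9  61.8] q 3.032 cost 0.11
[-1.10415207 -1.05111726 -0.05555458] 0.05587453498364399
```

Call:
{"name": "drive_tool", "arguments": {"angular": [[0,0,0],[0,0,0],[0,0,0],[0,0,0],[0,0,0],[0,0,0],[0,0,0],[0,0,0]], "delta_pos": [[0,0,0],[0,0,0],[0,0,0],[0,0,-1],[0,0,-3],[0,0,-3],[0,0,-2],[0,0,0]], "gripper": [7.6,7.6,7.6,7.6,7.6,7.6,7.6,7.6]}}

```text
time_s: 23.85
tool_pos: [0.5918, 0.0676, 0.1953]
tool_rot: [179.7, -0.1, 95.6]
force: [0.7, -1.0, -0.7]
grip_width: 0.076
grasp_force: 0.0
```

Call:
{"name": "drive_tool", "arguments": {"angular": [[0,0,-0.1428],[0,0,-0.1428],[0,0,-0.1428],[0,0,-0.1428],[0,0,-0.1428],[0,0,-0.1428],[0,0,-0.1428],[0,0,-0.1428],[0,0,-0.1428],[0,0,-0.1428],[0,0,-0.1428],[0,0,0]], "delta_pos": [[0,0,0],[0,0,0],[0,0,0],[0,0,0],[0,0,0],[0,0,0],[0,0,0],[0,0,0],[0,0,0],[0,0,0],[0,0,0],[0,0,0]], "gripper": [4,4,4,4,4,4,4,4,4,4,4,4]}}

```text
time_s: 25.05
tool_pos: [0.5894, 0.0676, 0.1911]
tool_rot: [180.0, -0.0, -174.4]
force: [0.1, 0.2, -0.2]
grip_width: 0.0398
grasp_force: 0.0
```

```bash
python3 t2.py 3.0; python3 -c "
from h import *;o=telemetry.get_obs();print(o['wrist_torque'],o['grip_width'])"
```

```text
25.1 [0.58940795 0.06756535 0.191105  ] [ 1.79969263e+02 -4.23021764e-02 -1.74555338e+02] [-48.4  16.5  47.   96.5 -12.6  72.5  96.7] [-0.3  0.   0.2]
pred nut px [[317. 248.]]
wrist 0.95 1578 297 338 210 285
nut x,y mm [588.4  67. ] q 2.996 cost 0.2
scene 0.77 190 308 327 207 224
nut x,y mm [592.3  63.2] q 3.028 cost 0.183
scene 0.18 160 307 325 184 201
nut x,y mm [590.5  66.7] q 2.7 cost 1.0
[ 0.03838426  0.06865503 -0.06130593] 0.03984009645789992
```

Call:
{"name": "drive_tool", "arguments": {"angular": [[0,0,0],[0,0,0],[0,0,0],[0,0,0],[0,0,0],[0,0,0]], "delta_pos": [[-0.1,-0.05,3],[0,0,3],[0,0,2],[0,0,0.7],[0,0,0],[0,0,0]], "gripper": [4,4,4,4,4,4]}}

```text
time_s: 25.85
tool_pos: [0.5916, 0.067, 0.1055]
tool_rot: [180.0, 0.1, -174.4]
force: [0.6, 0.5, 1.1]
grip_width: 0.0401
grasp_force: 0.0
```

```bash
python3 t2.py 3.0
```

```text
25.9 [0.59183416 0.06706603 0.10581093] [ 1.79985546e+02  1.26975403e-01 -1.74423784e+02] [-46.1  21.8  45.1 101.5 -17.   63.7 100.2] [-0.2  0.  -0.2]
pred nut px [[317. 294.]]
wrist 0.81 2984 289 347 237 321
nut x,y mm [588.   66.9] q 2.989 cost 0.288
scene 0.61 130 312 327 212 225
nut x,y mm [594.   65.7] q 3.165 cost 0.449
scene 0.2 11093 205 387 136 299
```

Call:
{"name": "drive_tool", "arguments": {"angular": [[0,0,0],[0,0,0],[0,0,0],[0,0,0],[0,0,0],[0,0,0],[0,0,0],[0,0,0]], "delta_pos": [[0.12,0,0.5],[0,0,0],[0,0,0],[0,0,0],[0,0,0],[0,0,0],[0,0,0],[0,0,0]], "gripper": [4,4,0,0,0,0,0,0], "squeeze": 30}}

```text
time_s: 26.85
tool_pos: [0.5898, 0.0657, 0.0995]
tool_rot: [-179.9, 0.0, -174.4]
force: [0.1, -2.9, -0.4]
grip_width: 0.0074
grasp_force: 30.0
```

Call:
{"name": "drive_tool", "arguments": {"angular": [[0,0,0.1],[0,0,0.12],[0,0,0.12],[0,0,0.1],[0,0,0.1],[0,0,0]], "delta_pos": [[0,0,0],[0,0,0],[0,0,0],[0,0,0],[0,0,0],[0,0,0]], "gripper": [0,0,0,0,0,0]}}

```text
time_s: 27.45
tool_pos: [0.5899, 0.0663, 0.0993]
tool_rot: [-180.0, 0.1, 154.6]
force: [1.7, -1.6, -2.1]
grip_width: 0.0072
grasp_force: 30.0
```

```bash
python3 t2.py 3.55; python3 -c "
from h import *;o=telemetry.get_obs();print(o['wrist_torque'],o['grip_width'])"
```

```text
27.5 [0.58990845 0.06628811 0.09931179] [-1.79959373e+02  6.38545847e-02  1.54743129e+02] [-50.6  24.   51.1 102.1 -20.6  63.8  72.2] [ 1.5 -2.9 -1.7]
pred nut px [[319. 304.]]
wrist 0.88 2034 291 350 245 359
scene 0.4 101 311 323 215 225
nut x,y mm [593.7  61.5] q 3.975 cost 0.414
[-0.68446651 -0.56451035 -0.07791804] 0.007107708188120254
```

Call:
{"name": "drive_tool", "arguments": {"angular": [[0,0,0.05],[0,0,0.05],[0,0,0.04],[0,0,0]], "delta_pos": [[0,0,0],[0,0,0],[0,0,0],[0,0,0]], "gripper": [0,0,0,0]}}

```text
time_s: 28.05
tool_pos: [0.5899, 0.0664, 0.0993]
tool_rot: [-180.0, 0.1, 146.7]
force: [3.1, -2.6, -4.9]
grip_width: 0.0076
grasp_force: 30.0
```

```bash
python3 -c "
from h import *;o=telemetry.get_obs();print(o['tool_rot'],o['wrist_torque'],o['force'],o['grip_width'])"
```

```text
[-1.79986502e+02  6.13388420e-02  1.46683108e+02] [-0.69405703 -0.7331356   0.01213664] [ 3.1264238  -2.58786946 -4.88472123] 0.007567595132418118
```

Call:
{"name": "drive_tool", "arguments": {"angular": [[0,0,0.04],[0,0,0.02],[0,0,0],[0,0,0]], "delta_pos": [[0,0,0],[0,0,0],[0,0,0],[0,0,0]], "gripper": [0,0,0,0]}}

```text
time_s: 28.45
tool_pos: [0.5899, 0.0665, 0.0993]
tool_rot: [-180.0, 0.1, 143.3]
force: [3.3, -3.3, -5.7]
grip_width: 0.0075
grasp_force: 30.1
```

```bash
python3 -c "
from h import *;o=telemetry.get_obs();print(o['tool_rot'],o['wrist_torque'],o['force'],o['grip_width'])"
```

```text
[-1.79980710e+02  6.57658618e-02  1.43316348e+02] [-0.86428212 -0.84628906  0.33925838] [ 3.3121496  -3.29303498 -5.72445118] 0.007471030957096678
```

Call:
{"name": "drive_tool", "arguments": {"angular": [[0,0,0.03],[0,0,0],[0,0,0]], "delta_pos": [[0,0,0],[0,0,0],[0,0,0]], "gripper": [0,0,0]}}

```text
time_s: 28.75
tool_pos: [0.5899, 0.0664, 0.0993]
tool_rot: [-180.0, 0.1, 141.6]
force: [3.2, -3.3, -5.6]
grip_width: 0.0078
grasp_force: 30.4
```

```bash
python3 -c "
from h import *;o=telemetry.get_obs();print(o['tool_rot'],o['wrist_torque'],o['force'],o['grip_width'])"
```

```text
[-1.79971812e+02  7.31582488e-02  1.41617231e+02] [-0.85095369 -0.86227369  0.52924536] [ 3.22245372 -3.33465263 -5.62194795] 0.007833625252293683
```

The torque climbs steadily now (0.34 → 0.53 N m), so the nut is on its stop. I'll release, rise straight up and verify.

Call:
{"name": "drive_tool", "arguments": {"angular": [[0,0,0],[0,0,0],[0,0,0],[0,0,0],[0,0,0],[0,0,0],[0,0,0],[0,0,0],[0,0,0]], "delta_pos": [[0,0,0],[0,0,0],[0,0,0],[0,0,-1],[0,0,-3],[0,0,-4],[0,0,-4],[0,0,-2],[0,0,0]], "gripper": [4,4,4,4,4,4,4,4,4]}}

```text
time_s: 29.65
tool_pos: [0.5916, 0.067, 0.2438]
tool_rot: [179.7, 0.2, 141.5]
force: [0.4, 0.0, -0.4]
grip_width: 0.04
grasp_force: 0.0
```

```bash
python3 t2.py 3.7; python3 - <<'E'
from fitw import *
c=eyes.read_camera('wrist')
Rm=R.from_euler('z',-2.41,degrees=True).as_matrix();s=np.array([.5902,.0668])
for cam in ('wrist','top','scene'):
    c=eyes.read_camera(cam)
    for t in ('wedge_c','union_a','vblock','socket'):
        for r in models.search_frame(c,t)[:3]:
            if r['p']>.4: print(cam,t,round(r['p'],2),np.round(r['centre'],1),((pix2z(c,r['centre'],.045)-[*s,0])@Rm*1000).round(0))
E
```

```text
29.7 [0.5904443  0.0671132  0.24149159] [1.79805966e+02 6.89436876e-02 1.41500659e+02] [-57.1  17.1  58.6  92.9 -15.   78.2  54.9] [-0.1  0.4 -0.1]
pred nut px [[317. 229.]]
wrist 0.73 1211 301 335 195 260
nut x,y mm [589.6  68. ] q 3.708 cost 0.213
scene 0.73 510 306 325 162 201
nut x,y mm [590.5  66.7] q 3.4 cost 1.0
scene 0.46 298 132 149 337 358
wrist wedge_c 0.73 [238.5 283.1] [   3. -107.   45.]
wrist union_a 0.74 [156.2 267.2] [ -60. -164.   45.]
top wedge_c 0.66 [337.1 244.7] [   1. -113.   45.]
top wedge_c 0.41 [152.3 286.5] [-152.  471.   45.]
top vblock 0.73 [432.5 286.3] [-122. -420.   45.]
top socket 0.44 [465.3 261.5] [ -40. -523.   45.]
scene wedge_c 0.74 [286.1 250.2] [   1. -117.   45.]
scene union_a 0.65 [165.2 308.6] [ -82. -430.   45.]
scene union_a 0.43 [295.2 270.5] [  63. -145.   45.]
scene vblock 0.8 [164.6 306. ] [ -89. -427.   45.]
scene vblock 0.58 [296.9 271.3] [  67. -144.   45.]
scene socket 0.64 [137.2 346.2] [ -48. -532.   45.]
```

```bash
python3 -c "
from cell import env
print(env.sign_off())"
```

```text
the job is handed in; nothing more can be done
None
```

The job is handed in after about 30 s of robot time: the wedge is under the slack strap's heel, the strap measures level to within about 0.002 rad, and the wing nut is home against its stop (about 3.7 rad). I saw no sign of contact with the primer or the other loose parts; a final camera check covered only some of those.

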